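# Put the mixed-up lids back on their own tins

## Task

The lids of the enamel tins have been mixed up: the square lid is lying loose on top of the round tin, and the square tin stands open. Put the square lid on the square tin and the round lid that fits on the round tin, each sitting fully down over its rim. The biggest round lid belongs to another tin: leave it, the two tins and the things round about standing where they are.

Things in the scene. Friction and masses are not known exactly. Their poses are not given: they have to be found in the camera images.
- round_tin: Open round tin, blue enamel with a steel rim, loose, about 0.7 kg: outer diameter 100 mm, 90 mm high, wall 3 mm. Origin: centre of its underside, z up.
- square_tin: Open square tin with cut-off corners, blue enamel with a steel rim, loose, about 0.7 kg: 84 x 84 mm outside along its x and y axes, 90 mm high, wall 3 mm. Origin: centre of its underside, z up.
- square_lid: Square white enamel lid, outside 92 x 92 mm, inside 88 x 88 mm along its x and y (any quarter turn fits the square tin), about 0.14 kg; skirt 12 mm deep, plate top at z = 15 mm. Wooden bar grip along x: 60 x 14 mm, from z = 15 to 45 mm. Origin: centre of the skirt's lower edge; seated when 78 mm above its tin's origin. At first it lies on the round tin's rim, 90 mm above that tin's origin.
- round_lid: Round white enamel lid that fits the round tin: outside diameter 108 mm, inside 104 mm, about 0.14 kg; skirt 12 mm deep, plate top at z = 15 mm. Wooden bar grip along x: 60 x 14 mm, from z = 15 to 45 mm. Origin: centre of the skirt's lower edge; seated when 78 mm above its tin's origin. At first it lies on the table, grip up.
- spare_lid: The biggest round white enamel lid, outside diameter 136 mm, with the same skirt, plate and bar grip as the others (45 mm high in all); it lies on the table and fits neither tin; to be left alone. Origin: centre of its underside.
- shaker: Cream shaker with a dark cap, 58 mm diameter, 101 mm high, bystander. Origin: centre of its underside.
- measure_cup: Cream measuring cup, 66 mm wide, 60 mm high, with a flat handle, 124 mm long in all (y axis; the handle points to -y), bystander. Origin: centre of its underside.
Not all that is in view belongs to the job. What is shaped like the round_lid but orange is not meant.

How it is judged (in metres and radians):
At the end, for the whole second after the job is handed in: The square lid on the square tin and the fitting round lid on the round tin: centred to 6 mm, level to 3 degrees, down on the rim to 3.5 mm, at rest. Tins upright and moved under 40 mm; the biggest lid, shaker and measuring cup moved under 30 mm (horizontal distance between square_lid and square_tin below 0.006 m and z of square_lid in the frame of square_tin between 0.072 and 0.0815 m and angle between the z axis of square_lid and the z axis of square_tin, either way round below 0.05 rad and linear speed of each of square_lid, round_lid below 0.02 m/s and horizontal distance between round_lid and round_tin below 0.006 m and z of round_lid in the frame of round_tin between 0.072 and 0.0815 m and angle between the z axis of round_lid and the z axis of round_tin, either way round below 0.05 rad and distance of each of round_tin, square_tin from where it was at the start of the episode below 0.04 m and angle between each of round_tin, square_tin's own z axis and vertical below 0.06 rad and distance of each of spare_lid, shaker, measure_cup from where it was at the start of the episode below 0.03 m); the robot touches nothing.
It fails at once if a tin is tipped by more than 25 degrees (angle between any of round_tin, square_tin's own z axis and vertical above 0.44 rad).
It fails at once if the biggest lid or another bystander is shifted by more than 50 mm (distance of any of spare_lid, shaker, measure_cup from where it was at the start of the episode above 0.05 m).
It also fails if it takes over 64 s, if anything falls off the work surface, if the arm or the gripper's body presses on something with over 40 N, if the wrist force passes 120 N, or if a joint passes its speed limit or range.

## Robot

A 6-joint arm with a two-finger parallel gripper is mounted at the origin on a cart in front of the work surface, level with it; the furniture and walls round the work are solid. World frame = base frame: x ahead of the robot, y to its left, z up, the work surface at z = 0. Lengths are in m, angles in degrees, forces in N, time in s.
With the tool pointing down it reaches from about 0.4 to 0.825 m from the base axis. Payload 7 kg.
Tool frame: the origin (TCP) lies between the finger pads; the fingertips stand 19 mm ahead of it and the grasp point (between the pads) is the TCP (r.finger_overhang is the distance from the TCP to the fingertips, in m); z points along the fingers, y is the direction in which the jaws open and shut (so a half turn about z gives the same grasp; the last joint's range is limited). The gripper opens to 88 mm and grips with 3 to 60 N. Pads are 19 mm wide; open, the fingers measure 130 mm over their backs; the gripper's body (78 mm by 193 mm) begins 47 mm behind the grasp point.
Start: joints at [86.007, 20.546, 0.682, 0, -70.136, -16.507], TCP at [0.236, 0.632, 0.246] pointing down, gripper open.
Joint ranges: [-176.03, 176.03], [-82.01, 121.73], [-58.28, 71.71], [-173.87, 95.51], [-174.79, -0.11], [-173.66, 173.66]. Speed limits (degrees/s): [136.94, 136.94, 172.46, 180, 180, 180].

## Interface

Orientations are given as [roll, pitch, yaw] about the fixed x, y, z axes, in that order (R = Rz(yaw) Ry(pitch) Rx(roll)).
In Python, from plant import r, optics gives the robot as it stands. The module is installed in compiled form; this text tells all that it offers.
- The arm moves only by the tool step_arm, never from a script. Its argument "increments" is a list of rows, each an object of numbers: "tx", "ty", "tz": the shift along the world's x, y, z in mm; "ax", "ay", "az": the turn, a rotation vector about the world's x, y, z in degrees; "claw": the gripper command: -1 is shut, 1 is fully open, values between are in proportion. In form: [{"tx": .., "ty": .., "tz": .., "ax": .., "ay": .., "az": .., "claw": ..}, ...]. A call has 1 to 12 rows; each row shifts and turns the commanded pose from where the row before left it; what a row does not reach is not made up. A row lasts 1/10 s, in which the tool goes at most 50 mm and 8.59 degrees, less where a joint would pass 70% of its speed; a pose out of reach is approached as far as the arm can. A call with a gripper value outside its range is refused whole. The fingers move at their own pace and stop on an object; "newtons" is the grip in N (left out, the last holds). Time passes only in rows, so rows that do not move let the fingers close. It gives the time, the measured TCP pose, the force and the opening at its end, in the units of the state.
- r.get_state(): the state, without advancing time (a new reading comes with each control period).
- optics.capture(name): name is "side" or "top" or "wrist"; returns a dict with "image" (400x640x3 uint8, blue, green, red), "depth" (400x640 float32, m along the optical axis (not along the pixel's ray), 0 where there is no reading), "fx", "fy", "cx", "cy" (pixels), "R" (3x3) and "t" (3): a world point X has camera coordinates R X + t. Camera axes: x right, y down, z forward; pixel columns grow to the right and rows downward; lengths in m; the calibration is good to about 2 mm. A picture is of the moment at which its call begins.
- r.close_job(): hands the job in, once; it reports no verdict.
The state is a dict: "time_s": time; "joints": joint angles; "qd": joint speeds; "joint_torque": joint torques, N m; "tcp_pos": TCP position; "eef_rot": TCP orientation; "contact_force": force on the tool from outside, world axes, zero at the start; "moment": the same for the moment, N m; "gripper_width": finger opening in m.
Only numpy, scipy, OpenCV 4.12 (cv2) and the standard library are available. Lean on these libraries where they do the work, as an engineer would, in place of code of your own. Each camera call takes 0.05 s, during which the arm holds its last target. There are 200 camera calls.

## Working session

There is one attempt and no reset: what is moved stays moved. The work goes in short steps, Python scripts to look and compute and a tool call to move; the robot and the scene stay as the last step left them, time stands still between calls to the robot, and variables do not carry over. Pictures are saved under pics/ and viewed, about 8 in all and at most 12, crops included, and the job is handed in when it is done.

Besides the shell and the picture viewer there is one more tool, called after "Request:" as a command line: name --argument value ..., lists and objects as JSON in quotes. step_arm: Moves the arm, as the interface text tells. Its arguments: {"type":"object","properties":{"increments":{"type":"array","items":{"type":"object","properties":{"tx":{"type":"number"},"ty":{"type":"number"},"tz":{"type":"number"},"ax":{"type":"number"},"ay":{"type":"number"},"az":{"type":"number"},"claw":{"type":"number"}}}},"newtons":{"type":"number"}},"required":["increments"]}

```bash
mkdir -p pics
cat > h.py <<'E'
import numpy as np, cv2
from plant import r, optics
def cap(n):
    c=optics.capture(n); np.savez(''+n+'.npz',**c); return c
def cloud(c):
    d=c['depth']; v,u=np.mgrid[:d.shape[0],:d.shape[1]]
    P=np.stack([(u-c['cx'])/c['fx']*d,(v-c['cy'])/c['fy']*d,d],-1)
    W=(P-c['t'])@c['R']; W[d==0]=np.nan; return W
E
python3 - <<'E'
from h import *
for n in ['top','side']:
    c=cap(n); cv2.imwrite(f'pics/{n}0.png',c['image']); print(n,c['fx'],c['R'].round(2).tolist(),c['t'])
print(r.get_state())
E
```

```text
top 382.33321693971016 [[-0.01, -1.0, 0.01], [-1.0, 0.01, -0.07], [0.07, -0.01, -1.0]] [-0.08241938  0.48036935  1.27732643]
side 376.5368587696791 [[0.89, -0.45, -0.02], [-0.23, -0.43, -0.87], [0.38, 0.79, -0.49]] [-0.44705156  0.14989283  1.30757397]
{'time_s': 0.1, 'joints': array([ 8.60069078e+01,  2.05868780e+01,  6.41108873e-01, -1.57827264e-02,
       -7.01373038e+01, -1.65079551e+01]), 'qd': array([ 0.08377612, -0.04640954,  0.05039979,  0.08038046,  0.07438234,
        0.04911021]), 'joint_torque': array([-2.05079392e-03, -5.84164131e+01,  2.93748897e+01,  7.01556936e+00,
        1.01646248e-02, -5.36915366e-05]), 'tcp_pos': array([0.23628172, 0.63187189, 0.24474347]), 'eef_rot': array([ 1.79916135e+02, -9.38076366e-03, -2.05064136e+01]), 'contact_force': array([ 0.08960092, -0.50725665, -0.04112493]), 'moment': array([-0.04276145, -0.03334378,  0.02950984]), 'gripper_width': 0.08767868831475009}
```

View pics/top0.png

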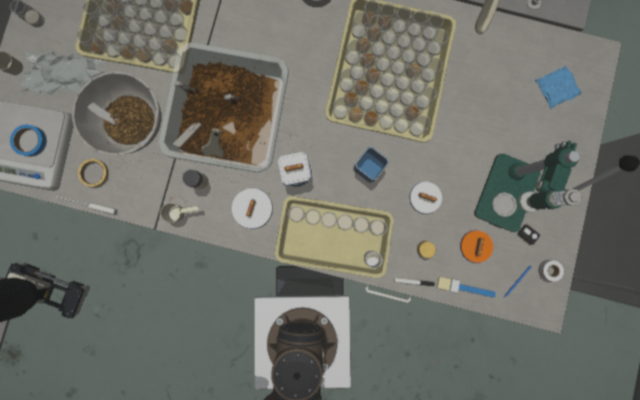

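View pics/side0.png

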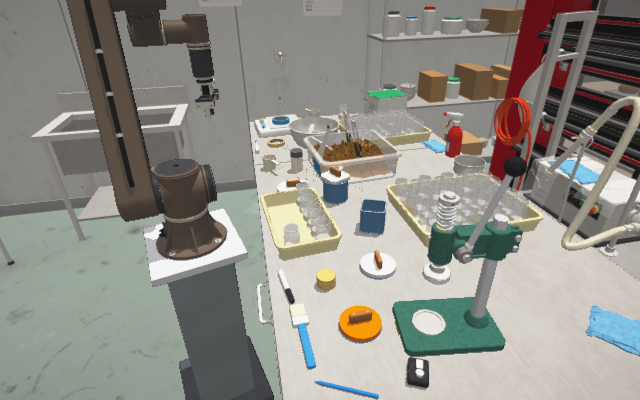

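Top view candidates: white lids at (251,208), (427,197) and (294,168, squarish, on a tin), plus an orange one at (478,247). The open blue square tin is at (371,165). The small white round one at (427,197) should be round_lid, and the larger one at (251,208), by the shaker and cup, should be the spare. I'll confirm with sizes and a crop.

Run:
```python
from h import *
c=dict(np.load('top.npz')); W=cloud(c); I=c['image']
cv2.imwrite('pics/crop.png',cv2.resize(I[135:235,225:455],None,fx=3.4,fy=3.4,interpolation=cv2.INTER_CUBIC))
hsv=cv2.cvtColor(I,cv2.COLOR_BGR2HSV)
def meas(name,u,v,rad,zlo,zhi):
    m=np.zeros(I.shape[:2],bool); m[v-rad:v+rad,u-rad:u+rad]=1
    m&=(W[...,2]>zlo)&(W[...,2]<zhi)
    p=W[m][:,:3].astype(np.float32)
    rc=cv2.minAreaRect(p[:,:2]); cc=cv2.minEnclosingCircle(p[:,:2])
    print(name,len(p),'z',np.median(p[:,2]).round(3),'rect',np.round(rc[0],4),np.round(rc[1],3),round(rc[2],1),'circ',np.round(cc[0],4),round(cc[1]*2,3))
meas('sqlid plate',294,168,24,.095,.112); meas('sqlid grip',294,168,24,.122,.2)
meas('rlid',427,197,22,.008,.022); meas('rlid grip',427,197,22,.033,.06)
meas('spare',251,208,26,.008,.022); meas('spare grip',251,208,26,.033,.06)
meas('sqtin rim',371,165,22,.08,.1)
meas('orange',478,247,22,.008,.022)
meas('shaker',193,180,18,.08,.12); meas('cup',176,213,14,.04,.08)
# heights of tray near
for n,u,v in [('traycap',320,217),('tray rim',392,230),('tray rim2',284,200),('bin rim',270,160),('rack rim',430,135)]:
    print(n,W[v-3:v+4,u-3:u+4].reshape(-1,3).max(0).round(3))
```

```text
Traceback (most recent call last):
cv2.error: OpenCV(4.12.0) /io/opencv/modules/imgproc/src/convhull.cpp:143: error: (-215:Assertion failed) total >= 0 && (depth == CV_32F || depth == CV_32S) in function 'convexHull'
```

View pics/crop.png

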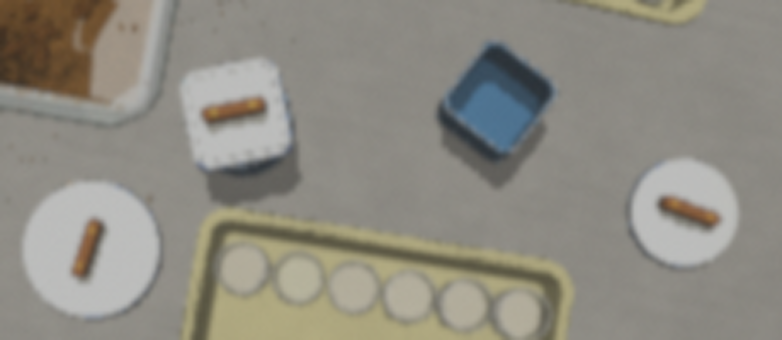

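The crop confirms it. The right white round lid at (685,212) is about 108 px wide, the left one at (92,248) about 137 px (136 mm, the spare). The square lid is at (235,113) and the square tin at (497,100).

```bash
cat > m.py <<'E'
from h import *
def meas(W,name,u,v,rad,zlo,zhi):
    m=np.zeros(W.shape[:2],bool); m[v-rad:v+rad,u-rad:u+rad]=1
    m&=(W[...,2]>zlo)&(W[...,2]<zhi)
    p=np.ascontiguousarray(W[m],np.float32)
    if len(p)<5: print(name,'few',len(p)); return
    rc=cv2.minAreaRect(p[:,:2].copy()); cc=cv2.minEnclosingCircle(p[:,:2].copy())
    print(name,len(p),'z',np.median(p[:,2]).round(3),'mean',p[:,:2].mean(0).round(4),'rect',np.round(rc[0],4),np.round(rc[1],3),round(rc[2],1),'circ',np.round(cc[0],4),round(cc[1]*2,3))
E
python3 - <<'E'
from m import *
W=cloud(dict(np.load('top.npz')))
for n,u,v in [('sq',294,168),('rl',427,197),('sp',251,208),('tin',371,165),('table',400,165)]: print(n,W[v,u-16:u+17:4].round(3)[:,2], W[v,u].round(3))
for a in [('sqlid plate',294,168,24,.095,.112),('sqlid grip',294,168,24,.122,.2),('rlid',427,197,22,.008,.022),('rlid grip',427,197,22,.033,.06),('spare',251,208,26,.008,.022),('spare grip',251,208,26,.033,.06),('sqtin rim',371,165,22,.08,.1),('orange',478,247,22,.008,.022),('shaker',193,180,18,.08,.12),('cup',176,213,14,.04,.08)]: meas(W,*a)
for n,u,v in [('traycap',320,217),('tray rim',392,230),('tray rim2',284,200),('bin rim',270,160),('rack rim',430,135)]:
    print(n,W[v-3:v+4,u-3:u+4].reshape(-1,3).max(0).round(3))
E
```

```text
sq [-0.001  0.104  0.13   0.135  0.136  0.131  0.12   0.105  0.09 ] [0.565 0.013 0.136]
rl [0.013 0.007 0.018 0.04  0.048 0.046 0.013 0.018 0.   ] [ 0.478 -0.42   0.048]
sp [0.018 0.021 0.012 0.017 0.04  0.021 0.014 0.008 0.018] [0.447 0.162 0.04 ]
tin [ 0.063 -0.001  0.005  0.001  0.003  0.005  0.002  0.005  0.088] [ 0.593 -0.242  0.003]
table [ 0.027  0.002  0.001 -0.002 -0.005 -0.001 -0.001 -0.004  0.001] [ 0.593 -0.344 -0.005]
sqlid plate 748 z 0.105 mean [0.5689 0.0161] rect [0.5728 0.0259] [0.135 0.112] 73.2 circ [0.5889 0.0227] 0.154
sqlid grip 95 z 0.133 mean [0.5704 0.0176] rect [0.5872 0.0453] [0.12  0.044] 58.7 circ [0.6034 0.0354] 0.121
rlid 702 z 0.015 mean [ 0.4779 -0.4248] rect [ 0.4781 -0.4255] [0.106 0.106] 74.6 circ [ 0.4784 -0.4259] 0.109
rlid grip 79 z 0.043 mean [ 0.4779 -0.4249] rect [ 0.4785 -0.4253] [0.058 0.014] 69.0 circ [ 0.4748 -0.4238] 0.058
spare 1178 z 0.015 mean [0.4471 0.1649] rect [0.447  0.1658] [0.133 0.132] 89.7 circ [0.4477 0.1655] 0.136
spare grip 76 z 0.044 mean [0.4473 0.1645] rect [0.4476 0.1649] [0.014 0.057] 73.7 circ [0.4473 0.1638] 0.057
sqtin rim 137 z 0.088 mean [ 0.5871 -0.2368] rect [ 0.5853 -0.2343] [0.085 0.086] 51.6 circ [ 0.585  -0.2337] 0.108
orange 703 z 0.015 mean [ 0.3117 -0.5932] rect [ 0.3274 -0.5999] [0.108 0.141] 70.9 circ [ 0.3274 -0.6122] 0.157
shaker 303 z 0.1 mean [0.5451 0.3345] rect [0.5615 0.3276] [0.056 0.103] 56.1 circ [0.5575 0.3198] 0.108
cup 148 z 0.054 mean [0.4367 0.4118] rect [0.4305 0.4102] [0.087 0.065] 71.8 circ [0.4328 0.4061] 0.094
traycap [nan nan nan]
tray rim [nan nan nan]
tray rim2 [0.486 0.068 0.063]
bin rim [0.616 0.099 0.123]
rack rim [ 0.701 -0.422  0.063]
```

Request:
step_arm --increments '[{"tx": 22,"ty": -40,"tz": 6,"az": -4,"claw": 1},{"tx": 22,"ty": -40,"tz": 6,"az": -4},{"tx": 22,"ty": -40,"tz": 6,"az": -4},{"tx": 22,"ty": -40,"tz": 6,"az": -4},{"tx": 22,"ty": -40,"tz": 6,"az": -4},{"tx": 22,"ty": -40,"tz": 6,"az": -4},{"tx": 22,"ty": -40,"tz": 6,"az": -4},{"tx": 22,"ty": -40,"tz": 6,"az": -4},{"tx": 22,"ty": -40,"tz": 6,"az": -4},{"tx": 22,"ty": -40,"tz": 6,"az": -4},{"tx": 22,"ty": -40,"tz": 6,"az": -4},{"tx": 22,"ty": -40,"tz": 6,"az": -4}]'

```text
$.increments[0]: bad value
```

Request:
step_arm --increments '[{"tx": 22,"ty": -40,"az": -4},{"tx": 22,"ty": -40,"az": -4},{"tx": 22,"ty": -40,"az": -4},{},{}]'

```text
$.increments[0]: bad value
```

Run:
```python
from m import *
c=cap('wrist'); cv2.imwrite('pics/w1.png',c['image']); W=cloud(c)
s=r.get_state(); print(s['time_s'],s['tcp_pos'],s['eef_rot'],s['joints'].round(1))
print(c['fx'],c['R'].round(2).tolist(),(-c['R'].T@c['t']).round(3))
print(np.isnan(W[...,2]).mean())
```

```text
0.15 [0.23628817 0.63191485 0.24482463] [ 1.79924820e+02 -6.08726488e-03 -2.05032897e+01] [ 86.   20.6   0.6  -0.  -70.1 -16.5]
303.3841910874735 [[-0.35, -0.94, -0.0], [-0.9, 0.34, 0.27], [-0.25, 0.09, -0.96]] [0.304 0.607 0.385]
0.00405859375
```

View pics/w1.png

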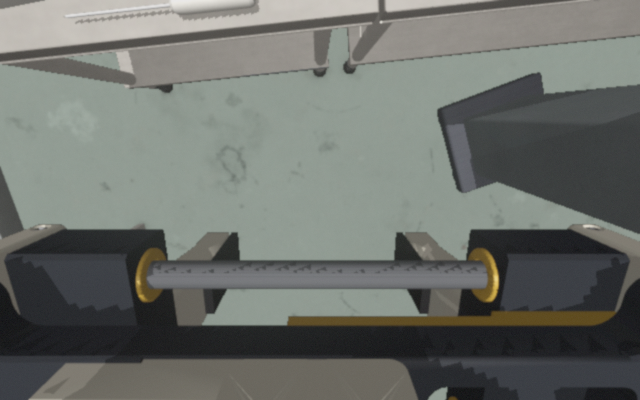

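The refusal was for missing keys, so I'll give every field. The wrist picture shows only the floor and gripper (the arm hasn't moved).

Request:
step_arm --increments '[{"tx": 22,"ty": -40,"tz": 6,"ax": 0,"ay": 0,"az": -4,"claw": 1},{"tx": 22,"ty": -40,"tz": 6,"ax": 0,"ay": 0,"az": -4,"claw": 1},{"tx": 22,"ty": -40,"tz": 6,"ax": 0,"ay": 0,"az": -4,"claw": 1},{"tx": 22,"ty": -40,"tz": 6,"ax": 0,"ay": 0,"az": -4,"claw": 1},{"tx": 22,"ty": -40,"tz": 6,"ax": 0,"ay": 0,"az": -4,"claw": 1},{"tx": 22,"ty": -40,"tz": 6,"ax": 0,"ay": 0,"az": -4,"claw": 1},{"tx": 22,"ty": -40,"tz": 6,"ax": 0,"ay": 0,"az": -4,"claw": 1},{"tx": 22,"ty": -40,"tz": 6,"ax": 0,"ay": 0,"az": -4,"claw": 1},{"tx": 22,"ty": -40,"tz": 6,"ax": 0,"ay": 0,"az": -4,"claw": 1},{"tx": 22,"ty": -40,"tz": 6,"ax": 0,"ay": 0,"az": -4,"claw": 1},{"tx": 22,"ty": -40,"tz": 6,"ax": 0,"ay": 0,"az": -4,"claw": 1},{"tx": 22,"ty": -40,"tz": 6,"ax": 0,"ay": 0,"az": -4,"claw": 1}]'

```text
time_s: 1.35
tcp_pos: [0.5008, 0.1504, 0.3179]
eef_rot: [-180.0, 0.0, -68.6]
contact_force: [1.1, 1.9, -0.2]
gripper_width: 0.0878
```

Request:
step_arm --increments '[{"tx": 22,"ty": -40,"tz": 0,"ax": 0,"ay": 0,"az": -4,"claw": 1},{"tx": 22,"ty": -40,"tz": 0,"ax": 0,"ay": 0,"az": -4,"claw": 1},{"tx": 22,"ty": -40,"tz": 0,"ax": 0,"ay": 0,"az": -4,"claw": 1},{"tx": 0,"ty": -18,"tz": 0,"ax": 0,"ay": 0,"az": 0,"claw": 1},{"tx": 0,"ty": 0,"tz": 0,"ax": 0,"ay": 0,"az": 0,"claw": 1},{"tx": 0,"ty": 0,"tz": 0,"ax": 0,"ay": 0,"az": 0,"claw": 1}]'

```text
time_s: 1.95
tcp_pos: [0.5662, 0.0139, 0.3173]
eef_rot: [180.0, 0.0, -80.6]
contact_force: [-0.7, 1.3, 0.0]
gripper_width: 0.0876
```

Run:
```python
from m import *
c=cap('wrist'); cv2.imwrite('pics/w2.png',c['image']); W=cloud(c)
s=r.get_state(); print(s['time_s'],s['tcp_pos'],s['eef_rot'],s['joints'].round(1))
print((-c['R'].T@c['t']).round(3))
def at(x,lo,hi,R,n):
    m=(W[...,2]>lo)&(W[...,2]<hi)&(np.hypot(W[...,0]-x[0],W[...,1]-x[1])<R)
    p=np.ascontiguousarray(W[m],np.float32)
    rc=cv2.minAreaRect(p[:,:2].copy()); print(n,len(p),'z',np.median(p[:,2]).round(4),rc)
at((.566,.014),.128,.15,.05,'grip'); at((.566,.014),.1,.112,.075,'plate'); at((.566,.014),.085,.112,.075,'lid')
at((.566,.014),.13,.15,.05,'grip')
```

```text
2.0 [0.56620864 0.01452151 0.31744073] [ 1.79989684e+02  8.23409700e-03 -8.04993200e+01] [ 21.3   8.1  -6.6  -0.  -75.3 -11.8]
[ 0.578 -0.057  0.457]
grip 658 z 0.1353 ((0.5728960633277893, 0.016831880435347557), (0.013955884613096714, 0.05997959151864052), 11.016189575195312)
plate 5098 z 0.1064 ((0.5732584595680237, 0.01710684970021248), (0.09132390469312668, 0.09261095523834229), 11.167929649353027)
lid 5354 z 0.1064 ((0.5740656852722168, 0.014908041805028915), (0.09979783743619919, 0.09691742807626724), 10.521111488342285)
grip 656 z 0.1353 ((0.5728960633277893, 0.016831880435347557), (0.013955884613096714, 0.05997959151864052), 11.016189575195312)
```

View pics/w2.png

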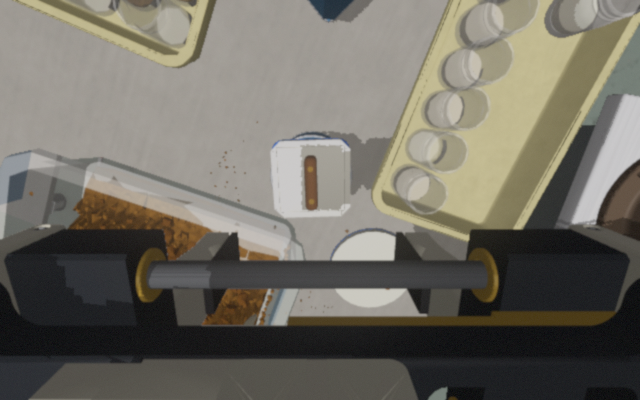

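Wrist view: square lid at pixel (311,178), grip bar centred, bin corner at its left and clear. Lid centre is (0.573, 0.017) with the bar normal at 11°. Descending to grasp.

Request:
step_arm --increments '[{"tx": 7,"ty": 2.5,"tz": -40,"ax": 0,"ay": 0,"az": 1.5,"claw": 1},{"tx": 0,"ty": 0,"tz": -40,"ax": 0,"ay": 0,"az": 0,"claw": 1},{"tx": 0,"ty": 0,"tz": -40,"ax": 0,"ay": 0,"az": 0,"claw": 1},{"tx": 0,"ty": 0,"tz": -35,"ax": 0,"ay": 0,"az": 0,"claw": 1},{"tx": 0,"ty": 0,"tz": -20,"ax": 0,"ay": 0,"az": 0,"claw": 1},{"tx": 0,"ty": 0,"tz": -10,"ax": 0,"ay": 0,"az": 0,"claw": 1},{"tx": 0,"ty": 0,"tz": -5,"ax": 0,"ay": 0,"az": 0,"claw": 1},{"tx": 0,"ty": 0,"tz": 0,"ax": 0,"ay": 0,"az": 0,"claw": 1}]'

```text
time_s: 2.8
tcp_pos: [0.5737, 0.0174, 0.1279]
eef_rot: [-180.0, -0.0, -78.9]
contact_force: [0.8, -0.0, 0.6]
gripper_width: 0.0874
```

Request:
step_arm --increments '[{"tx": 0,"ty": 0,"tz": 0,"ax": 0,"ay": 0,"az": 0,"claw": -1},{"tx": 0,"ty": 0,"tz": 0,"ax": 0,"ay": 0,"az": 0,"claw": -1},{"tx": 0,"ty": 0,"tz": 0,"ax": 0,"ay": 0,"az": 0,"claw": -1},{"tx": 0,"ty": 0,"tz": 0,"ax": 0,"ay": 0,"az": 0,"claw": -1},{"tx": 0,"ty": 0,"tz": 0,"ax": 0,"ay": 0,"az": 0,"claw": -1},{"tx": 0,"ty": 0,"tz": 0,"ax": 0,"ay": 0,"az": 0,"claw": -1},{"tx": 0,"ty": 0,"tz": 0,"ax": 0,"ay": 0,"az": 0,"claw": -1},{"tx": 0,"ty": 0,"tz": 0,"ax": 0,"ay": 0,"az": 0,"claw": -1}]' --newtons 25

```text
time_s: 3.6
tcp_pos: [0.5734, 0.0167, 0.1275]
eef_rot: [180.0, -0.0, -79.0]
contact_force: [0.1, 0.8, -0.2]
gripper_width: 0.0291
```

Request:
step_arm --increments '[{"tx": 0,"ty": 0,"tz": 0,"ax": 0,"ay": 0,"az": 0,"claw": -1},{"tx": 0,"ty": 0,"tz": 0,"ax": 0,"ay": 0,"az": 0,"claw": -1},{"tx": 0,"ty": 0,"tz": 0,"ax": 0,"ay": 0,"az": 0,"claw": -1},{"tx": 0,"ty": 0,"tz": 0,"ax": 0,"ay": 0,"az": 0,"claw": -1},{"tx": 0,"ty": 0,"tz": 0,"ax": 0,"ay": 0,"az": 0,"claw": -1}]'

```text
time_s: 4.1
tcp_pos: [0.5733, 0.0167, 0.1275]
eef_rot: [180.0, -0.0, -79.0]
contact_force: [0.2, -0.8, 0.3]
gripper_width: 0.0139
```

Request:
step_arm --increments '[{"tx": 0,"ty": 0,"tz": 5,"ax": 0,"ay": 0,"az": 0,"claw": -1},{"tx": 0,"ty": 0,"tz": 10,"ax": 0,"ay": 0,"az": 0,"claw": -1},{"tx": 0,"ty": 0,"tz": 20,"ax": 0,"ay": 0,"az": 0,"claw": -1},{"tx": 0,"ty": 0,"tz": 30,"ax": 0,"ay": 0,"az": 0,"claw": -1},{"tx": 0,"ty": -20,"tz": 30,"ax": 0,"ay": 0,"az": 0,"claw": -1},{"tx": 0,"ty": -25,"tz": 30,"ax": 0,"ay": 0,"az": 0,"claw": -1},{"tx": 0,"ty": -25,"tz": 20,"ax": 0,"ay": 0,"az": 0,"claw": -1},{"tx": 0,"ty": -20,"tz": 10,"ax": 0,"ay": 0,"az": 0,"claw": -1},{"tx": 0,"ty": 0,"tz": 0,"ax": 0,"ay": 0,"az": 0,"claw": -1},{"tx": 0,"ty": 0,"tz": 0,"ax": 0,"ay": 0,"az": 0,"claw": -1}]'

```text
time_s: 5.1
tcp_pos: [0.5733, -0.0735, 0.2832]
eef_rot: [-179.9, 0.0, -79.1]
contact_force: [0.2, -0.6, -0.9]
gripper_width: 0.0135
```

```bash
cat > w.py <<'E'
from m import *
def at(W,x,lo,hi,R,n):
    m=(W[...,2]>lo)&(W[...,2]<hi)&(np.hypot(W[...,0]-x[0],W[...,1]-x[1])<R)
    p=np.ascontiguousarray(W[m],np.float32)
    if len(p)<5: print(n,'few',len(p)); return
    rc=cv2.minAreaRect(p[:,:2].copy()); cc=cv2.minEnclosingCircle(p[:,:2].copy())
    print(n,len(p),'z',np.median(p[:,2]).round(4),'rect',np.round(rc[0],4),np.round(rc[1],4),round(rc[2],1),'circ',np.round(cc[0],4),round(2*cc[1],4))
def circ(W,x,lo,hi,R0,R1,n,rad):
    from scipy.optimize import least_squares
    d=np.hypot(W[...,0]-x[0],W[...,1]-x[1]); p=W[(W[...,2]>lo)&(W[...,2]<hi)&(d>R0)&(d<R1)]
    f=least_squares(lambda q:np.hypot(p[:,0]-q[0],p[:,1]-q[1])-rad,x,loss='soft_l1',f_scale=.001)
    print(n,len(p),f.x.round(4),np.abs(f.fun).mean().round(4))
E
python3 - <<'E'
from w import *
s=r.get_state(); print(s['time_s'],s['tcp_pos'],s['eef_rot'],s['gripper_width'])
c=cap('wrist'); cv2.imwrite('pics/w3.png',c['image']); W=cloud(c)
at(W,(.585,-.234),.08,.1,.075,'sqtin w'); at(W,(.57,.017),.08,.1,.07,'rtin w')
m=(W[...,2]>.2)&(W[...,2]<.26); 
at(W,s['tcp_pos'][:2],.215,.25,.08,'held')
c=cap('top'); W=cloud(c)
at(W,(.585,-.234),.08,.1,.075,'sqtin t'); at(W,(.57,.017),.08,.1,.07,'rtin t');circ(W,(.57,.017),.08,.1,.03,.07,'rtin t',.0485)
E
```

```text
5.1 [ 0.57328574 -0.07350987  0.28319036] [-1.79941129e+02  1.80062026e-02 -7.90682706e+01] 0.013498393281977175
sqtin w 1057 z 0.0906 rect [ 0.5889 -0.2324] [0.0852 0.0853] 51.3 circ [ 0.5887 -0.2316] 0.109
rtin w few 0
held 309 z 0.2492 rect [ 0.5817 -0.114 ] [0.092  0.0108] 11.1 circ [ 0.5807 -0.1087] 0.0922
sqtin t 135 z 0.0891 rect [ 0.5853 -0.2342] [0.085  0.0859] 51.1 circ [ 0.5848 -0.233 ] 0.1083
rtin t 75 z 0.0888 rect [0.5631 0.0186] [0.0895 0.0874] 12.8 circ [0.5688 0.0148] 0.1005
rtin t 75 [0.5691 0.014 ] 0.001
```

View pics/w3.png

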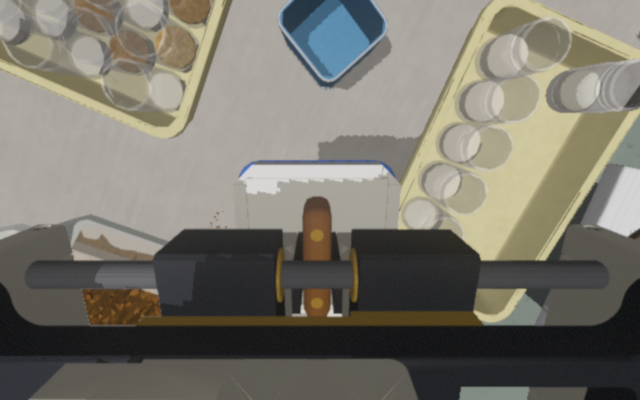

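The square lid is held level and centred (white plate at about (317,210), bar in the jaws), and the square tin shows at (333,30). Staging next to the tin in the final yaw to re-measure with the same camera geometry.

Request:
step_arm --increments '[{"tx": -13,"ty": -14,"tz": -5,"ax": 0,"ay": 0,"az": 6.7,"claw": -1},{"tx": -13,"ty": -14,"tz": -5,"ax": 0,"ay": 0,"az": 6.7,"claw": -1},{"tx": -13,"ty": -14,"tz": -5,"ax": 0,"ay": 0,"az": 6.7,"claw": -1},{"tx": -13,"ty": -14,"tz": -5,"ax": 0,"ay": 0,"az": 6.7,"claw": -1},{"tx": -13,"ty": -14,"tz": -5,"ax": 0,"ay": 0,"az": 6.7,"claw": -1},{"tx": -13,"ty": -14,"tz": -5,"ax": 0,"ay": 0,"az": 6.8,"claw": -1},{"tx": 0,"ty": 0,"tz": 0,"ax": 0,"ay": 0,"az": 0,"claw": -1},{"tx": 0,"ty": 0,"tz": 0,"ax": 0,"ay": 0,"az": 0,"claw": -1},{"tx": 0,"ty": 0,"tz": 0,"ax": 0,"ay": 0,"az": 0,"claw": -1}]'

```text
time_s: 6.1
tcp_pos: [0.4959, -0.1567, 0.2526]
eef_rot: [-180.0, -0.0, -38.7]
contact_force: [0.2, 0.2, -0.8]
gripper_width: 0.0138
```

Run:
```python
from w import *
s=r.get_state(); print(s['time_s'],s['tcp_pos'],s['eef_rot'],s['gripper_width'],s['joints'].round(1))
c=cap('wrist'); cv2.imwrite('pics/w4.png',c['image']); W=cloud(c)
at(W,(.5885,-.232),.083,.1,.075,'sqtin w'); at(W,(.57,.017),.08,.1,.07,'rtin w')
at(W,s['tcp_pos'][:2],.19,.25,.08,'held');at(W,s['tcp_pos'][:2],.224,.25,.08,'held')
```

```text
6.1 [ 0.49594073 -0.15666783  0.25259911] [-1.79999873e+02 -6.30852364e-03 -3.87408212e+01] 0.01382521360709957 [  4.1   5.6 -18.    0.  -66.4  47.1]
sqtin w 1834 z 0.0907 rect [ 0.5888 -0.2324] [0.0853 0.0848] 51.2 circ [ 0.5891 -0.2327] 0.1087
rtin w 1340 z 0.0892 rect [0.5877 0.0132] [0.1013 0.0716] 77.5 circ [0.5736 0.0161] 0.102
held 10835 z 0.2314 rect [ 0.497  -0.1566] [0.0925 0.0928] 51.2 circ [ 0.503  -0.1612] 0.1094
held 10337 z 0.2315 rect [ 0.4968 -0.1564] [0.0925 0.0924] 51.1 circ [ 0.502  -0.1608] 0.1077
```

Request:
step_arm --increments '[{"tx": 23,"ty": -19,"tz": 0,"ax": 0,"ay": 0,"az": 0,"claw": -1},{"tx": 23,"ty": -19,"tz": 0,"ax": 0,"ay": 0,"az": 0,"claw": -1},{"tx": 23,"ty": -19,"tz": -20,"ax": 0,"ay": 0,"az": 0,"claw": -1},{"tx": 23,"ty": -19,"tz": -30,"ax": 0,"ay": 0,"az": 0,"claw": -1},{"tx": 0,"ty": 0,"tz": -30,"ax": 0,"ay": 0,"az": 0,"claw": -1},{"tx": 0,"ty": 0,"tz": -20,"ax": 0,"ay": 0,"az": 0,"claw": -1},{"tx": 0,"ty": 0,"tz": -10,"ax": 0,"ay": 0,"az": 0,"claw": -1},{"tx": 0,"ty": 0,"tz": 0,"ax": 0,"ay": 0,"az": 0,"claw": -1},{"tx": 0,"ty": 0,"tz": 0,"ax": 0,"ay": 0,"az": 0,"claw": -1}]'

```text
time_s: 7.05
tcp_pos: [0.5882, -0.2331, 0.1436]
eef_rot: [-180.0, -0.1, -38.7]
contact_force: [0.0, 0.3, -1.1]
gripper_width: 0.0139
```

Request:
step_arm --increments '[{"tx": 0,"ty": 0,"tz": -4,"ax": 0,"ay": 0,"az": 0,"claw": -1},{"tx": 0,"ty": 0,"tz": -4,"ax": 0,"ay": 0,"az": 0,"claw": -1},{"tx": 0,"ty": 0,"tz": -2,"ax": 0,"ay": 0,"az": 0,"claw": -1},{"tx": 0,"ty": 0,"tz": 0,"ax": 0,"ay": 0,"az": 0,"claw": -1}]'

```text
time_s: 7.45
tcp_pos: [0.5872, -0.2332, 0.1325]
eef_rot: [180.0, 0.0, -38.7]
contact_force: [-0.2, -0.4, -1.2]
gripper_width: 0.0136
```

Request:
step_arm --increments '[{"tx": 0,"ty": 0,"tz": -2,"ax": 0,"ay": 0,"az": 0,"claw": -1},{"tx": 0,"ty": 0,"tz": -2,"ax": 0,"ay": 0,"az": 0,"claw": -1},{"tx": 0,"ty": 0,"tz": -2,"ax": 0,"ay": 0,"az": 0,"claw": -1},{"tx": 0,"ty": 0,"tz": -2,"ax": 0,"ay": 0,"az": 0,"claw": -1},{"tx": 0,"ty": 0,"tz": 0,"ax": 0,"ay": 0,"az": 0,"claw": -1}]'

```text
time_s: 7.95
tcp_pos: [0.5872, -0.2333, 0.1241]
eef_rot: [180.0, 0.0, -38.7]
contact_force: [-1.1, -0.4, -0.6]
gripper_width: 0.0139
```

Request:
step_arm --increments '[{"tx": 0,"ty": 0,"tz": -2,"ax": 0,"ay": 0,"az": 0,"claw": -1},{"tx": 0,"ty": 0,"tz": -2,"ax": 0,"ay": 0,"az": 0,"claw": -1},{"tx": 0,"ty": 0,"tz": -2,"ax": 0,"ay": 0,"az": 0,"claw": -1},{"tx": 0,"ty": 0,"tz": -1.5,"ax": 0,"ay": 0,"az": 0,"claw": -1},{"tx": 0,"ty": 0,"tz": -1,"ax": 0,"ay": 0,"az": 0,"claw": -1},{"tx": 0,"ty": 0,"tz": 0,"ax": 0,"ay": 0,"az": 0,"claw": -1}]'

```text
time_s: 8.55
tcp_pos: [0.5873, -0.2333, 0.1158]
eef_rot: [180.0, 0.0, -38.7]
contact_force: [-0.2, 0.2, -1.0]
gripper_width: 0.0139
```

Request:
step_arm --increments '[{"tx": 0,"ty": 0,"tz": 0,"ax": 0,"ay": 0,"az": 0,"claw": 1},{"tx": 0,"ty": 0,"tz": 0,"ax": 0,"ay": 0,"az": 0,"claw": 1},{"tx": 0,"ty": 0,"tz": 0,"ax": 0,"ay": 0,"az": 0,"claw": 1},{"tx": 0,"ty": 0,"tz": 0,"ax": 0,"ay": 0,"az": 0,"claw": 1},{"tx": 0,"ty": 0,"tz": 5,"ax": 0,"ay": 0,"az": 0,"claw": 1},{"tx": 0,"ty": 0,"tz": 10,"ax": 0,"ay": 0,"az": 0,"claw": 1},{"tx": 0,"ty": 0,"tz": 30,"ax": 0,"ay": 0,"az": 0,"claw": 1},{"tx": 0,"ty": 0,"tz": 40,"ax": 0,"ay": 0,"az": 0,"claw": 1},{"tx": 0,"ty": 0,"tz": 40,"ax": 0,"ay": 0,"az": 0,"claw": 1}]'

```text
time_s: 9.45
tcp_pos: [0.5871, -0.2333, 0.2432]
eef_rot: [180.0, -0.0, -38.7]
contact_force: [0.6, 0.2, 0.1]
gripper_width: 0.0806
```

Request:
step_arm --increments '[{"tx": -10,"ty": -19,"tz": 5,"ax": 0,"ay": 0,"az": -7,"claw": 1},{"tx": -10,"ty": -19,"tz": 5,"ax": 0,"ay": 0,"az": -7,"claw": 1},{"tx": -11,"ty": -19,"tz": 0,"ax": 0,"ay": 0,"az": -7,"claw": 1},{"tx": -11,"ty": -19,"tz": 0,"ax": 0,"ay": 0,"az": -7,"claw": 1},{"tx": -11,"ty": -19,"tz": 0,"ax": 0,"ay": 0,"az": -7,"claw": 1},{"tx": -11,"ty": -19,"tz": 0,"ax": 0,"ay": 0,"az": -7,"claw": 1},{"tx": -11,"ty": -19,"tz": 0,"ax": 0,"ay": 0,"az": -7,"claw": 1},{"tx": -11,"ty": -19,"tz": 0,"ax": 0,"ay": 0,"az": -7,"claw": 1},{"tx": -10,"ty": -19,"tz": 0,"ax": 0,"ay": 0,"az": -7,"claw": 1},{"tx": -10,"ty": -19,"tz": 0,"ax": 0,"ay": 0,"az": -7,"claw": 1},{"tx": 0,"ty": 0,"tz": 0,"ax": 0,"ay": 0,"az": 0,"claw": 1},{"tx": 0,"ty": 0,"tz": 0,"ax": 0,"ay": 0,"az": 0,"claw": 1}]'

```text
time_s: 10.65
tcp_pos: [0.4812, -0.4236, 0.2518]
eef_rot: [-180.0, -0.0, -108.7]
contact_force: [1.2, 0.7, -0.0]
gripper_width: 0.0873
```

Run:
```python
from w import *
s=r.get_state(); print(s['time_s'],s['tcp_pos'],s['eef_rot'],s['gripper_width'],s['joints'].round(1))
c=cap('wrist'); cv2.imwrite('pics/w5.png',c['image']); W=cloud(c)
at(W,(.48,-.424),.035,.06,.05,'rlid grip'); at(W,(.48,-.424),.008,.022,.065,'rlid')
c=cap('top'); cv2.imwrite('pics/t5.png',c['image']); W=cloud(c)
at(W,(.585,-.234),.085,.1,.075,'sqlid t');at(W,(.585,-.234),.112,.14,.075,'sqgrip t');circ(W,(.57,.017),.08,.1,.03,.07,'rtin t',.0485)
```

```text
10.65 [ 0.48121216 -0.42359563  0.25176459] [-1.79959142e+02 -2.54160719e-03 -1.08664593e+02] 0.0872513306572916 [-23.9  17.2  -3.4  -0.  -69.4   5.3]
rlid grip 579 z 0.0453 rect [ 0.4817 -0.4245] [0.0597 0.014 ] 68.6 circ [ 0.4812 -0.4243] 0.0599
rlid 5062 z 0.0161 rect [ 0.482  -0.4243] [0.1071 0.1061] 72.2 circ [ 0.4818 -0.4244] 0.108
sqlid t 461 z 0.0928 rect [ 0.5881 -0.2303] [0.0804 0.0932] 51.7 circ [ 0.5847 -0.2328] 0.1139
sqgrip t 80 z 0.1219 rect [ 0.584  -0.2341] [0.0134 0.0578] 51.5 circ [ 0.5825 -0.2361] 0.0581
rtin t 127 [0.569  0.0138] 0.001
```

View pics/w5.png

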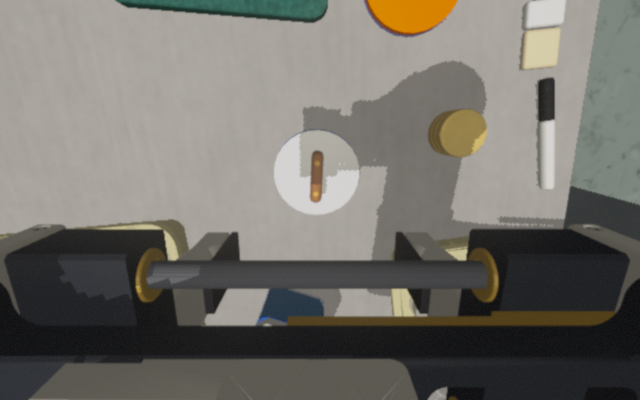

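Square lid seated per the top camera (plate z 0.093, bar centre within 1.5 mm of the tin). Wrist picture: round white lid, 108 mm, at (316,172). Grasping it.

Request:
step_arm --increments '[{"tx": 0.5,"ty": -0.8,"tz": -45,"ax": 0,"ay": 0,"az": -2.7,"claw": 1},{"tx": 0,"ty": 0,"tz": -45,"ax": 0,"ay": 0,"az": 0,"claw": 1},{"tx": 0,"ty": 0,"tz": -45,"ax": 0,"ay": 0,"az": 0,"claw": 1},{"tx": 0,"ty": 0,"tz": -35,"ax": 0,"ay": 0,"az": 0,"claw": 0.5},{"tx": 0,"ty": 0,"tz": -25,"ax": 0,"ay": 0,"az": 0,"claw": 0.3},{"tx": 0,"ty": 0,"tz": -12,"ax": 0,"ay": 0,"az": 0,"claw": 0},{"tx": 0,"ty": 0,"tz": -7,"ax": 0,"ay": 0,"az": 0,"claw": 0},{"tx": 0,"ty": 0,"tz": 0,"ax": 0,"ay": 0,"az": 0,"claw": 0},{"tx": 0,"ty": 0,"tz": 0,"ax": 0,"ay": 0,"az": 0,"claw": 0}]'

```text
time_s: 11.65
tcp_pos: [0.4829, -0.4244, 0.0385]
eef_rot: [-179.9, -0.0, -111.4]
contact_force: [1.0, 0.0, -0.0]
gripper_width: 0.0463
```

Request:
step_arm --increments '[{"tx": 0,"ty": 0,"tz": 0,"ax": 0,"ay": 0,"az": 0,"claw": -1},{"tx": 0,"ty": 0,"tz": 0,"ax": 0,"ay": 0,"az": 0,"claw": -1},{"tx": 0,"ty": 0,"tz": 0,"ax": 0,"ay": 0,"az": 0,"claw": -1},{"tx": 0,"ty": 0,"tz": 0,"ax": 0,"ay": 0,"az": 0,"claw": -1},{"tx": 0,"ty": 0,"tz": 0,"ax": 0,"ay": 0,"az": 0,"claw": -1},{"tx": 0,"ty": 0,"tz": 0,"ax": 0,"ay": 0,"az": 0,"claw": -1},{"tx": 0,"ty": 0,"tz": 0,"ax": 0,"ay": 0,"az": 0,"claw": -1},{"tx": 0,"ty": 0,"tz": 0,"ax": 0,"ay": 0,"az": 0,"claw": -1},{"tx": 0,"ty": 0,"tz": 0,"ax": 0,"ay": 0,"az": 0,"claw": -1}]'

```text
time_s: 12.55
tcp_pos: [0.482, -0.4241, 0.0373]
eef_rot: [-180.0, -0.0, -111.4]
contact_force: [-1.8, 1.7, 5.0]
gripper_width: 0.0136
```

Request:
step_arm --increments '[{"tx": 0,"ty": 0,"tz": 5,"ax": 0,"ay": 0,"az": 0,"claw": -1},{"tx": 0,"ty": 0,"tz": 15,"ax": 0,"ay": 0,"az": 0,"claw": -1},{"tx": 0,"ty": 0,"tz": 35,"ax": 0,"ay": 0,"az": 0,"claw": -1},{"tx": 0,"ty": 0,"tz": 40,"ax": 0,"ay": 0,"az": 0,"claw": -1},{"tx": 0,"ty": 0,"tz": 40,"ax": 0,"ay": 0,"az": 0,"claw": -1},{"tx": 0,"ty": 0,"tz": 40,"ax": 0,"ay": 0,"az": 0,"claw": -1},{"tx": 0,"ty": 15,"tz": 25,"ax": 0,"ay": 0,"az": 3,"claw": -1},{"tx": 0,"ty": 25,"tz": 15,"ax": 0,"ay": 0,"az": 5,"claw": -1},{"tx": 0,"ty": 40,"tz": 0,"ax": 0,"ay": 0,"az": 5,"claw": -1}]'

```text
time_s: 13.45
tcp_pos: [0.4827, -0.3449, 0.2555]
eef_rot: [-179.7, -0.1, -98.3]
contact_force: [0.4, 1.0, -1.6]
gripper_width: 0.0138
```

Request:
step_arm --increments '[{"tx": 0,"ty": 40,"tz": 0,"ax": 0,"ay": 0,"az": 6,"claw": -1},{"tx": 0,"ty": 45,"tz": 0,"ax": 0,"ay": 0,"az": 6,"claw": -1},{"tx": 0,"ty": 45,"tz": 0,"ax": 0,"ay": 0,"az": 6,"claw": -1},{"tx": 0,"ty": 45,"tz": 0,"ax": 0,"ay": 0,"az": 6,"claw": -1},{"tx": 0,"ty": 45,"tz": 0,"ax": 0,"ay": 0,"az": 6,"claw": -1},{"tx": 0,"ty": 45,"tz": 0,"ax": 0,"ay": 0,"az": 6,"claw": -1},{"tx": 0,"ty": 45,"tz": 0,"ax": 0,"ay": 0,"az": 6,"claw": -1},{"tx": 0,"ty": 45,"tz": 0,"ax": 0,"ay": 0,"az": 6,"claw": -1},{"tx": 0,"ty": 40,"tz": 0,"ax": 0,"ay": 0,"az": 6,"claw": -1},{"tx": -5,"ty": 30,"tz": 0,"ax": 0,"ay": 0,"az": 4,"claw": -1},{"tx": 0,"ty": 15,"tz": 0,"ax": 0,"ay": 0,"az": 0,"claw": -1},{"tx": 0,"ty": 0,"tz": 0,"ax": 0,"ay": 0,"az": 0,"claw": -1}]'

```text
time_s: 14.65
tcp_pos: [0.4769, 0.0974, 0.2527]
eef_rot: [-180.0, -0.0, -40.3]
contact_force: [0.0, 1.2, -1.8]
gripper_width: 0.0135
```

Request:
step_arm --increments '[{"tx": 0,"ty": 0,"tz": 0,"ax": 0,"ay": 0,"az": 0,"claw": -1},{"tx": 0,"ty": 0,"tz": 0,"ax": 0,"ay": 0,"az": 0,"claw": -1}]'

```text
time_s: 14.85
tcp_pos: [0.4769, 0.095, 0.2522]
eef_rot: [180.0, 0.0, -40.5]
contact_force: [0.5, -0.6, -1.4]
gripper_width: 0.0138
```

Run:
```python
from w import *
s=r.get_state(); print(s['time_s'],s['tcp_pos'],s['eef_rot'],s['gripper_width'],s['joints'].round(1))
c=cap('wrist'); cv2.imwrite('pics/w6.png',c['image']); W=cloud(c); z=s['tcp_pos'][2]; t=s['tcp_pos'][:2]
at(W,(.573,.016),.083,.1,.06,'rtin w'); circ(W,(.573,.016),.083,.1,.04,.06,'rtin w',.0485)
at(W,t,z-.028,z-.015,.065,'held'); at(W,t,z-.035,z-.01,.065,'held'); at(W,t,z-.01,z+.02,.04,'x')
d=np.hypot(W[...,0]-.573,W[...,1]-.016);m=(d<.16)&(W[...,2]<.2)&(W[...,1]>.07); print('bin hi',np.nanpercentile(W[m][:,2],[50,95,100]))
```

```text
14.85 [0.47685624 0.0949901  0.25220879] [ 1.79994039e+02  1.16684548e-03 -4.04971916e+01] 0.01378479000321225 [ 34.5   2.2 -21.8   0.  -66.   15. ]
rtin w 1627 z 0.0905 rect [0.5721 0.0173] [0.1001 0.0963] 49.5 circ [0.5734 0.0161] 0.1014
rtin w 1627 [0.5728 0.0167] 0.001
held 10918 z 0.2309 rect [0.4858 0.0943] [0.0929 0.102 ] 16.1 circ [0.4802 0.0931] 0.1069
held 11386 z 0.2309 rect [0.4861 0.0941] [0.0933 0.1027] 16.1 circ [0.4802 0.0931] 0.1069
x 3339 z 0.2597 rect [0.4778 0.0917] [0.0335 0.0571] 66.8 circ [0.479  0.0939] 0.0584
bin hi [0.01075245 0.1218328  0.12420818]
```

View pics/w6.png

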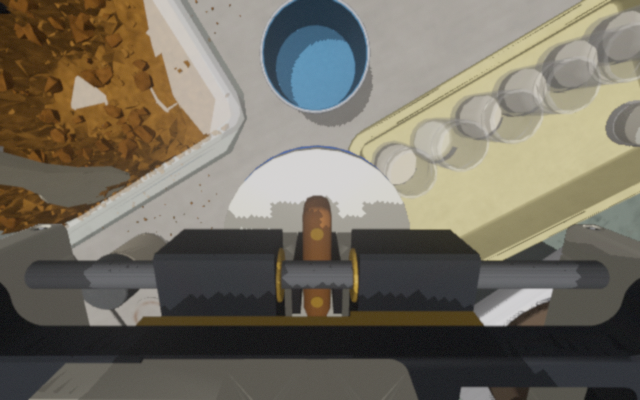

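The round lid is held centred (plate around (317,200)) and the open round tin shows at (315,55). I'll fit its outer arc to get the held centre.

Run:
```python
from w import *
from scipy.optimize import least_squares
W=cloud(dict(np.load('wrist.npz'))); t=np.array([.4769,.0950]); a=np.radians(-40.5); ex=np.array([np.cos(a),np.sin(a)])
def fit(c,z0,z1,rad,n,side):
    q=W[...,:2]-c; m=(W[...,2]>z0)&(W[...,2]<z1)&(np.hypot(q[...,0],q[...,1])<rad+.006)
    p=W[m][:,:2].astype(np.float32); h=cv2.convexHull(p.copy())[:,0].astype(float)
    h=h[(h-c)@ex>.1*rad*side-(0 if side else 1)]
    f=least_squares(lambda x:np.hypot(*(h-x[:2]).T)-rad,c,loss='soft_l1',f_scale=.0005)
    print(n,len(h),f.x.round(4),np.abs(f.fun).mean().round(5)); return f.x
H=fit(t,.222,.237,.0535,'held',1); T=fit(np.array([.573,.0165]),.083,.096,.05,'tin',0)
print('delta mm',(T-H)*1000,'tcp->tin',(T-t)*1000)
```

```text
held 38 [0.4784 0.0946] 0.00011
tin 59 [0.5731 0.0164] 0.00046
delta mm [ 94.72012479 -78.26383432] tcp->tin [ 96.22250717 -78.64817442]
```

Request:
step_arm --increments '[{"tx": 24,"ty": -20,"tz": 0,"ax": 0,"ay": 0,"az": 0,"claw": -1},{"tx": 24,"ty": -20,"tz": 0,"ax": 0,"ay": 0,"az": 0,"claw": -1},{"tx": 24,"ty": -20,"tz": -20,"ax": 0,"ay": 0,"az": 0,"claw": -1},{"tx": 23,"ty": -18.4,"tz": -30,"ax": 0,"ay": 0,"az": 0,"claw": -1},{"tx": 0,"ty": 0,"tz": -30,"ax": 0,"ay": 0,"az": 0,"claw": -1},{"tx": 0,"ty": 0,"tz": -20,"ax": 0,"ay": 0,"az": 0,"claw": -1},{"tx": 0,"ty": 0,"tz": -10,"ax": 0,"ay": 0,"az": 0,"claw": -1},{"tx": 0,"ty": 0,"tz": -6,"ax": 0,"ay": 0,"az": 0,"claw": -1},{"tx": 0,"ty": 0,"tz": -3,"ax": 0,"ay": 0,"az": 0,"claw": -1},{"tx": 0,"ty": 0,"tz": 0,"ax": 0,"ay": 0,"az": 0,"claw": -1},{"tx": 0,"ty": 0,"tz": 0,"ax": 0,"ay": 0,"az": 0,"claw": -1}]'

```text
time_s: 16.0
tcp_pos: [0.5724, 0.0178, 0.1341]
eef_rot: [-179.9, -0.1, -40.4]
contact_force: [-0.9, -1.0, -1.1]
gripper_width: 0.014
```

Request:
step_arm --increments '[{"tx": 0,"ty": 0,"tz": -2,"ax": 0,"ay": 0,"az": 0,"claw": -1},{"tx": 0,"ty": 0,"tz": -2,"ax": 0,"ay": 0,"az": 0,"claw": -1},{"tx": 0,"ty": 0,"tz": -2,"ax": 0,"ay": 0,"az": 0,"claw": -1},{"tx": 0,"ty": 0,"tz": -2,"ax": 0,"ay": 0,"az": 0,"claw": -1},{"tx": 0,"ty": 0,"tz": -1,"ax": 0,"ay": 0,"az": 0,"claw": -1},{"tx": 0,"ty": 0,"tz": 0,"ax": 0,"ay": 0,"az": 0,"claw": -1}]'

```text
time_s: 16.6
tcp_pos: [0.5719, 0.0174, 0.1239]
eef_rot: [180.0, 0.0, -40.4]
contact_force: [0.2, -0.2, -3.0]
gripper_width: 0.0139
```

Request:
step_arm --increments '[{"tx": 0,"ty": -0.4,"tz": -2,"ax": 0,"ay": 0,"az": 0,"claw": -1},{"tx": 0,"ty": 0,"tz": -2,"ax": 0,"ay": 0,"az": 0,"claw": -1},{"tx": 0,"ty": 0,"tz": -2,"ax": 0,"ay": 0,"az": 0,"claw": -1},{"tx": 0,"ty": 0,"tz": -1.5,"ax": 0,"ay": 0,"az": 0,"claw": -1},{"tx": 0,"ty": 0,"tz": -0.8,"ax": 0,"ay": 0,"az": 0,"claw": -1},{"tx": 0,"ty": 0,"tz": 0,"ax": 0,"ay": 0,"az": 0,"claw": -1}]'

```text
time_s: 17.2
tcp_pos: [0.5718, 0.0171, 0.1156]
eef_rot: [180.0, 0.0, -40.4]
contact_force: [0.2, 0.1, -1.4]
gripper_width: 0.0141
```

Release, rise, back off, and check both lids.

Request:
step_arm --increments '[{"tx": 0,"ty": 0,"tz": 0,"ax": 0,"ay": 0,"az": 0,"claw": 1},{"tx": 0,"ty": 0,"tz": 0,"ax": 0,"ay": 0,"az": 0,"claw": 1},{"tx": 0,"ty": 0,"tz": 0,"ax": 0,"ay": 0,"az": 0,"claw": 1},{"tx": 0,"ty": 0,"tz": 0,"ax": 0,"ay": 0,"az": 0,"claw": 1},{"tx": 0,"ty": 0,"tz": 5,"ax": 0,"ay": 0,"az": 0,"claw": 1},{"tx": 0,"ty": 0,"tz": 10,"ax": 0,"ay": 0,"az": 0,"claw": 1},{"tx": 0,"ty": 0,"tz": 30,"ax": 0,"ay": 0,"az": 0,"claw": 1},{"tx": 0,"ty": 0,"tz": 45,"ax": 0,"ay": 0,"az": 0,"claw": 1},{"tx": 0,"ty": 0,"tz": 45,"ax": 0,"ay": 0,"az": 0,"claw": 1},{"tx": -30,"ty": 0,"tz": 35,"ax": 0,"ay": 0,"az": 0,"claw": 1},{"tx": -40,"ty": 0,"tz": 20,"ax": 0,"ay": 0,"az": 0,"claw": 1},{"tx": -40,"ty": 0,"tz": 20,"ax": 0,"ay": 0,"az": 0,"claw": 1}]'

```text
time_s: 18.4
tcp_pos: [0.4608, 0.0169, 0.3276]
eef_rot: [-179.9, -0.0, -40.4]
contact_force: [0.6, 0.4, 0.2]
gripper_width: 0.0874
```

Request:
step_arm --increments '[{"tx": -20,"ty": -20,"tz": 0,"ax": 0,"ay": 0,"az": 0,"claw": 1},{"tx": 0,"ty": -30,"tz": 0,"ax": 0,"ay": 0,"az": 0,"claw": 1},{"tx": 0,"ty": -30,"tz": 0,"ax": 0,"ay": 0,"az": 0,"claw": 1},{"tx": 0,"ty": 0,"tz": 0,"ax": 0,"ay": 0,"az": 0,"claw": 1},{"tx": 0,"ty": 0,"tz": 0,"ax": 0,"ay": 0,"az": 0,"claw": 1}]'

```text
time_s: 18.9
tcp_pos: [0.4417, -0.0634, 0.3266]
eef_rot: [-179.9, -0.0, -40.5]
contact_force: [-0.5, 0.5, 0.4]
gripper_width: 0.0877
```

Run:
```python
from w import *
s=r.get_state(); print(s['time_s'],s['tcp_pos'],s['contact_force'])
def plane(W,x,R,n):
    d=np.hypot(W[...,0]-x[0],W[...,1]-x[1]); p=W[(d<R)&(W[...,2]>.08)&(W[...,2]<.108)]
    if len(p)<20: print(n,'few');return
    k=np.linalg.lstsq(np.c_[p[:,:2]-x,np.ones(len(p))],p[:,2],rcond=None)[0]
    print(n,len(p),'tilt deg',np.degrees(k[:2]).round(2),'z',k[2].round(4))
for cam,b in [('wrist',(0.0036,.0018)),('top',(0,0))]:
    c=cap(cam); cv2.imwrite(f'pics/{cam}7.png',c['image']); W=cloud(c); b=np.array(b)
    S=np.array((.5853,-.2342))+b; R=np.array((.569,.0139))+b
    at(W,S,.113,.14,.045,cam+' sq grip'); at(W,R,.113,.14,.045,cam+' r grip'); plane(W,S,.04,'sq');plane(W,R,.048,'r')
    if cam=='top': at(W,(.447,.165),.008,.022,.08,'spare'); at(W,(.545,.334),.08,.12,.035,'shaker'); at(W,(.435,.41),.04,.08,.06,'cup')
```

```text
18.9 [ 0.44171565 -0.06342242  0.32660917] [-0.45711972  0.53771841  0.4018179 ]
wrist sq grip few 0
wrist r grip 768 z 0.1231 rect [0.5728 0.0167] [0.0138 0.0598] 49.5 circ [0.5731 0.0171] 0.06
sq 362 tilt deg [-0.79  1.  ] z 0.0936
r 4213 tilt deg [-0.05  0.04] z 0.0945
top sq grip 79 z 0.1209 rect [ 0.5842 -0.2343] [0.0135 0.0587] 51.5 circ [ 0.5833 -0.2355] 0.0589
top r grip 66 z 0.122 rect [0.5699 0.0163] [0.0126 0.0573] 43.8 circ [0.5706 0.0169] 0.0578
sq 404 tilt deg [-0.39  0.58] z 0.0931
r 284 tilt deg [-0.42 -0.99] z 0.0932
spare few 0
shaker 271 z 0.0991 rect [0.5409 0.3407] [0.054  0.0525] 2.2 circ [0.5412 0.3415] 0.0592
cup 63 z 0.0542 rect [0.4516 0.428 ] [0.0264 0.0645] 17.6 circ [0.4394 0.4241] 0.0647
```

View pics/wrist7.png

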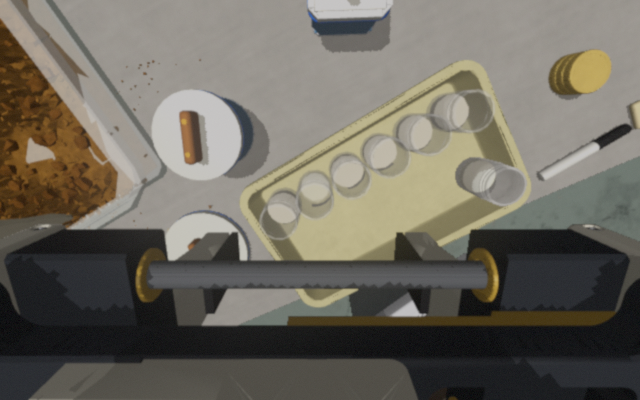

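View pics/top7.png

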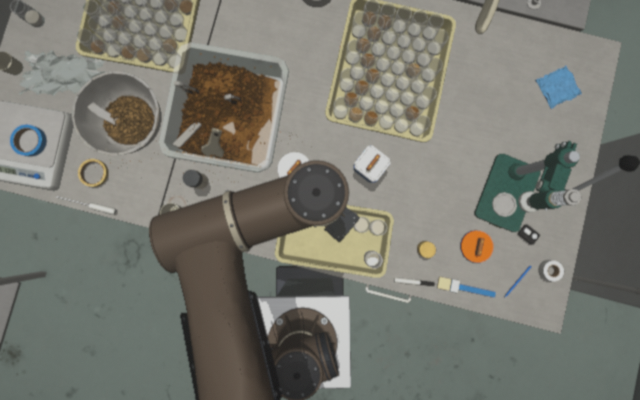

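The wrist view shows the round lid seated at (197,135) and the spare lid at (205,245) apparently undisturbed. The top view shows the square lid on its tin at (372,163) and the arm clear. Handing in.

```bash
python3 -c "
from plant import r
print(r.close_job())"
```

```text
the job is handed in; nothing more can be done
None
```

I put the square lid on the square tin and the 108 mm round lid on the round tin, then backed the gripper clear and handed the job in at about 19 s. No verdict is reported.

**Last checks:**
- **Height:** the top camera put both plate tops at z ≈ 0.093 m, which is the seated height.
- **Tilt:** fitted tilts were about 1.3° or less, against the 3° limit.
- **Centring:** the square lid's bar was about 1 mm from its tin's centre (top camera). The round lid's bar was under 1 mm off by the wrist camera and about 2.5 mm by the top camera. The limit is 6 mm.
- **Forces:** all readings stayed at a few newtons or less.

**What disagreed or could not be checked:**
- The wrist and top cameras differ by about 4 mm, so I aligned each lid to its tin with the wrist camera alone.
- The arm hid the spare lid from the top camera at the end, so I did not measure it. It looked undisturbed in the wrist picture.
- The arm was never near the shaker or cup. The shaker measured about 8 mm from its earlier reading, but both are rough. The cup was partly hidden by the arm, so its last reading means little.

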